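# Timed run on the ball track

## Robot

A 6-joint arm with a two-finger parallel gripper is mounted at the origin on the work surface. World frame = base frame: x ahead of the robot, y to its left, z up, the work surface at z = 0. Lengths are in mm, angles in rad, forces in N, time in s.
With the tool pointing down it reaches from about 275 to 825 mm from the base axis. Payload 5.2 kg.
Tool frame: the origin (TCP) lies between the finger pads; the fingertips stand 19 mm ahead of it and the grasp point (between the pads) is the TCP (bot.tips_ahead is the distance from the TCP to the fingertips, in mm); z points along the fingers, y is the line along which they close (so a half turn about z gives the same grasp; the last joint's range is limited). The gripper opens to 93 mm and grips with 3 to 60 N. Pads are 15 mm wide; open, the fingers measure 128 mm over their backs; the gripper's body (75 mm by 188 mm) begins 65 mm behind the grasp point.
Start: joints at [0.931, 0.259, 1.535, -0, 1.348, -0.203], TCP at [232.653, 498.375, 237.653] pointing down, gripper open.
Joint ranges: [-3.14, 3.14], [-0.91, 2.08], [0.19, 2.58], [-1.22, 4.36], [0.22, 2.71], [-3.12, 3.12]. Speed limits (rad/s): [2.57, 2.57, 3.14, 3.14, 3.14, 3.14].

## Interface

Orientations are given as a unit quaternion [x, y, z, w].
In Python, from plant import bot gives the robot as it stands.
- The arm moves only by the tool play_rows, never from a script. Its argument "commands" is a list of rows, each a list of 5 numbers: the opening, from 0 (shut) to 1 (fully open), then the shift along the tool's x, y, z normalised to -1 to 1, where 1 is 0.12 m, then the turn about the tool's z normalised to -1 to 1, where 1 is 45 degrees. A call has exactly 5 rows; each row is the pose to reach, as a shift and turn from the pose commanded when the call began, along the tool's axes at that moment; what a row does not reach only later rows make up. A row lasts 1/12 s, in which the tool goes at most 41.7 mm and 7.16 degrees, less where a joint would pass 70% of its speed; a pose out of reach is approached as far as the arm can. A call with a number of a shift or a turn outside -1 to 1 is refused whole. A call with a gripper value outside its range is refused whole. The fingers move at their own pace and stop on an object; "squeeze" is the grip in N (left out, the last holds). Time passes only in rows, so rows that repeat a pose let the fingers close, or fill a call up. It gives the time, the measured TCP pose, the force, the opening and the grip force at its end, in the units of the state.
- bot.read_state(): the state, without advancing time (a new reading comes with each control period).
- bot.capture(name): name is "scene" or "top"; returns a dict with "img" (400x640x3 uint8, red, green, blue), "K" (3x3 intrinsics, pixels), "position" and "attitude" of the camera in the world. Camera axes: x right, y down, z forward; pixel columns grow to the right and rows downward; lengths in mm; the calibration is good to about 2 mm. A picture is of the moment at which its call begins. There is no depth.
- bot.finish_job(): hands the job in; it is judged then, once.
The state is a dict: "time_s": time; "q": joint angles; "qd": joint speeds; "effort": joint torques, N m; "ee_pos": TCP position; "orientation": TCP orientation; "contact_force": force on the tool from outside, world axes, zero at the start; "wrist_torque": the same for the moment, N m; "gripper_width": finger opening in mm; "grasp_force": force on a finger pad.
Only numpy, scipy, OpenCV 4.12 (cv2) and the standard library are available. Lean on these libraries where they do the work, as an engineer would, in place of code of your own. Each camera call takes 0.05 s, during which the arm holds its last target. There are 200 camera calls.

## Task

Make a timed run on the ball track: switch the timer on by pressing the raised half of its rocker fully over, next press the wide reset key right in, and then press down the finger pad of the track's release lever so that the waiting steel ball rolls down the rails into the catch tray. Work only by pressing with the fingers: do not touch or lift the ball, leave the timer's two small keys and the other things on the bench alone, and finish with the timer on, the ball at rest in the tray, and the lever and the key let go.

Things in the scene. Friction and masses are not known exactly. Their poses are not given: they have to be found in the camera images.
- timer: Electronic timer: fixed grey desk case 210 wide (y) x 150 deep (x) x 80 mm high. Origin on the table under its centre, x to its back, z up. Control panel slopes up to the back at 0.2 rad, normal (-0.199, 0, 0.980). Dark display at the back; in front of it, from left (+y) to right: two small square keys (memory, mode), the wide reset key, the black rocker. It and the DC supply may change places.
- rocker_pivot (a point): Timer's power rocker, black, 34 mm long up the slope x 24 mm wide: middle of its crosswise crease, 5 mm above the panel; axes as the timer's. When off, its far half (towards the display) stands up, the end 4 mm proud; press it 12 mm up the slope from here. When on, that half lies parallel to the panel, 5 mm above it. 60 mm right of the reset key; nothing raised within 12 mm beyond its end.
- power_rocker (a joint): Rocker angle (rad): 0 off (at the start), 0.24 fully on. The far half moves at about 3 N; it stays where it is left, so press it right over until it stops.
- reset_key_top (a point): Centre of the top of the reset key: the widest of the three grey keys, 22 mm up the slope x 44 mm across, its top 8 mm above the panel. The point's z axis is the panel normal; the key slides straight into the panel.
- reset_key (a joint): Travel of the reset key (m): 0 out, 0.004 pressed right in. 1.5 N starts it, 4 N takes it fully in; it springs back.
- mode_key (a joint): Travel of the small square mode key (22 x 22 mm, centre 55 mm to the left of the reset key's centre), 0 to 0.004 m, sprung. Not to be pressed.
- memory_key (a joint): Travel of the small square memory key (22 x 22 mm, 98 mm to the left of the reset key's centre), 0 to 0.004 m, sprung. Not to be pressed.
- track: Ball track, fixed: two 8 mm steel rods (centres 18 mm apart), along the track's x, downhill to +x at 0.13 rad, uphill end at x = -93 mm. Origin on the table below the stop pin, z up; rod centres 105 mm above it. Photogate forks at x = 100 and 210 mm, tops 24 mm above the rod centres. Grey catch tray 110 x 84 mm, centre x = 325 mm, floor 23 and back wall 101 mm up.
- lever_pad (a point): Centre of the top of the release lever's black finger pad, 34 mm along the track x 30 mm across, beside the rods on the track's left: at rest at (30, 50, 112) mm in the track's frame, top level. The lever pivots about a line along the track's y, 105 mm uphill of and 12 mm below this point, so the pad swings down about 23 mm. Site axes turn with it.
- release_lever (a joint): Lever angle (rad): 0 at rest, 0.22 fully down; about 2 N starts it, 4.5 N takes it fully down, it springs back. It carries the stop pin between the rods that holds the ball. The ball is free from about 0.17 and needs half a second to clear the pin: keep the lever down for about a second.
- ball_center (a point): Centre of the steel ball, 25 mm diameter, 64 g, waiting on the rods against the uphill side of the stop pin: about (-15, 0, 121) mm in the track's frame. Once let go it takes 2 to 4 s to roll down and come to rest in the tray, its centre about 36 mm above the table: wait for it.
- ball_block: Bystander: wooden block 130 x 45 x 22 mm carrying three spare balls (43 mm high in all), beside the track on its right.
- spirit_level: Bystander: small aluminium spirit level 100 x 22 x 32 mm, beside the track on its left.
- weight: Bystander: brass knobbed weight, 48 mm diameter, 60 mm high, behind the timer.
- beaker: Bystander: glass beaker, 84 mm across, 110 mm high, behind the DC supply.
- bottle: Bystander: water bottle, 64 mm diameter, 210 mm high, at the far side of the bench.
- screwdriver: Bystander: screwdriver lying flat across the front of the bench, between the robot and the instruments.
- caliper: Bystander: calliper 200 mm long, lying flat at the far side of the bench.
- supply: Bystander: DC supply, fixed, in a grey sloping case like the timer's (200 x 150 x 80 mm, same frame), but with two meters, a round knob and four terminals and no keys; in the middle or at the left of the bench.

How it is judged:
By the outcome, as a careful person would: the job done as asked, in the order asked, and still so for the second after the job is handed in, with the robot touching nothing.
It also fails if it takes over 48 s, if anything falls off the work surface, if the arm or the gripper's body presses on something with over 40 N, if the wrist force passes 120 N, or if a joint passes its speed limit or range.

## Working session

There is one attempt and no reset: what is moved stays moved. The work goes in short steps, Python scripts to look and compute and a tool call to move; the robot and the scene stay as the last step left them, time stands still between calls to the robot, and variables do not carry over. Pictures are saved under pics/ and viewed, at most 10 in all, crops included, and the job is handed in when it is done.

Besides the shell and the picture viewer there is one more tool, called after "Request:" as name(argument=value, ...), one argument or row to a line, values as JSON. play_rows: Moves the arm, as the interface text tells. Its arguments: {"type":"object","properties":{"commands":{"type":"array","items":{"type":"array","items":{"type":"number"}}},"squeeze":{"type":"number"}},"required":["commands"]}

```bash
mkdir -p pics; ls; python3 - <<'E'
from plant import bot
import cv2,pickle
s=bot.read_state();print(s['time_s'],s['ee_pos'],s['orientation'],bot.tips_ahead)
for n in("scene","top"):
    c=bot.capture(n);pickle.dump(c,open(f'pics/{n}0.pkl','wb'));cv2.imwrite(f'pics/{n}0.png',c['img'][:,:,::-1]);print(n,c['K'],c['position'],c['attitude'])
E
```

```text
pics
0.0 [232.34827219 497.95549218 236.82466004] [ 2.16675365e-01  9.76243299e-01 -8.21597923e-04 -3.64523349e-04] 19.0
scene [[384.56657722   0.         316.00455094]
 [  0.         384.56657722 207.48781653]
 [  0.           0.           1.        ]] [1057.42007344  -67.57784114  904.85948749] [ 0.69338121  0.66907781 -0.18100297 -0.19696524]
top [[402.45723158   0.         320.97611324]
 [  0.         402.45723158 202.68499687]
 [  0.           0.           1.        ]] [ 425.47678622  -45.68973937 1086.37370996] [-0.69832556  0.71134885 -0.04205415  0.06749578]
```

View pics/top0.png

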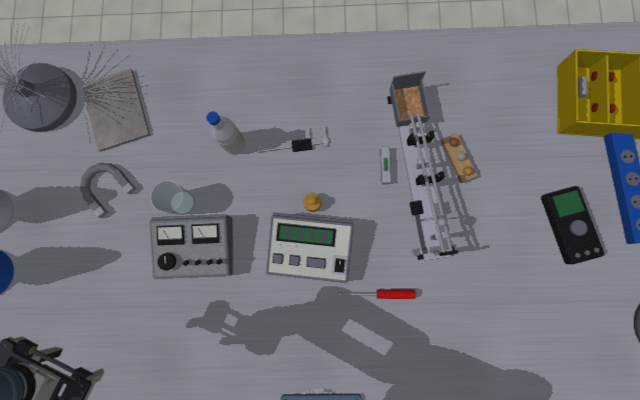

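View pics/scene0.png

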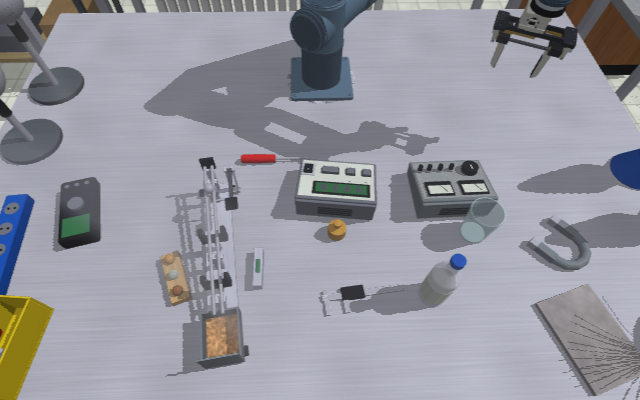

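The timer is in the middle: in the top view the rocker is at about (340,265), the reset key at (316,263) and the lever pad at (417,208). The supply is at the left. I'll zoom in next.

```bash
cat > h.py <<'E'
import numpy as np,pickle,cv2
from scipy.spatial.transform import Rotation as R
def load(n): return pickle.load(open(f'pics/{n}.pkl','rb'))
def ray(c,uv):
    d=R.from_quat(c['attitude']).apply(np.linalg.inv(c['K'])@[uv[0],uv[1],1.]); return np.array(c['position']),d
def onz(c,uv,z):
    p,d=ray(c,uv); return p+d*(z-p[2])/d[2]
def proj(c,X):
    v=c['K']@R.from_quat(c['attitude']).inv().apply(np.array(X)-c['position']); return v[:2]/v[2]
def tri(c1,u1,c2,u2):
    p,d=ray(c1,u1);q,e=ray(c2,u2);t=np.linalg.lstsq(np.c_[d,-e],q-p,rcond=None)[0]
    a=p+d*t[0];b=q+e*t[1];return (a+b)/2,np.linalg.norm(a-b)
E
python3 - <<'E'
from h import *
def crop(n,x0,y0,w,h,k): return cv2.resize(load(n)['img'][y0:y0+h,x0:x0+w,::-1],None,fx=k,fy=k,interpolation=cv2.INTER_CUBIC)
a=crop('top0',260,205,100,80,4);b=crop('top0',380,185,100,80,4)
c=crop('scene0',290,150,100,70,4);d=crop('scene0',180,150,100,70,4)
cv2.imwrite('pics/z.png',np.vstack([np.hstack([a,b]),np.hstack([c,d])]))
E
```

```text
(no output)
```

View pics/z.png

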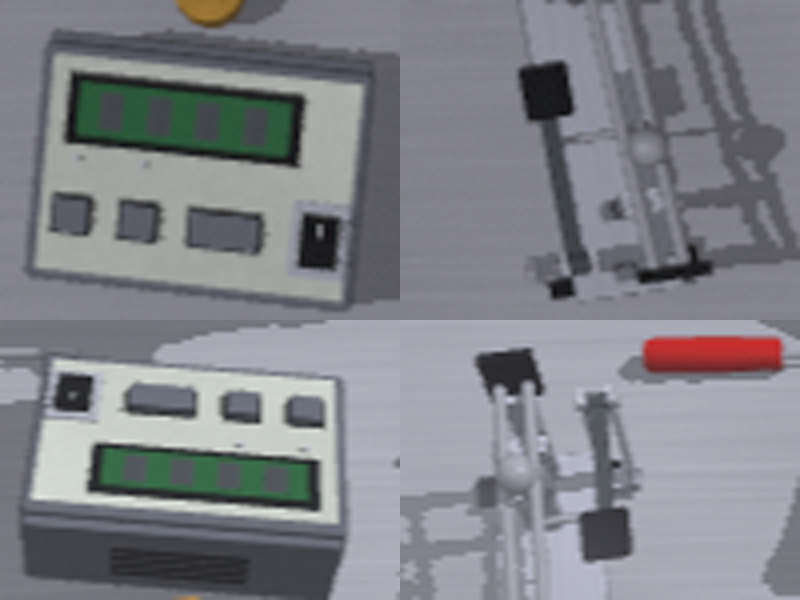

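Crops: in the top view the reset key is at about (315.4,261.9), the rocker at (339.4,265.1), the pad at (416.2,207.4) and the ball at (441.9,220.9). In the scene view they are at (329.9,168.4), (308.1,167.9), (231.1,203.1) and (208.9,187.6).

```bash
python3 - <<'E'
from h import *
np.set_printoptions(precision=1,suppress=True)
t,s=load('top0'),load('scene0')
def cen(c,box,thr,lo=0):
    x0,y0,x1,y1=box; g=cv2.cvtColor(c['img'],cv2.COLOR_RGB2GRAY)[y0:y1,x0:x1]
    n,l,st,ce=cv2.connectedComponentsWithStats(((g<thr)&(g>=lo)).astype(np.uint8))
    i=1+np.argmax(st[1:,4]); return ce[i]+[x0,y0],st[i,:5]
for nm,c,b,th in [('rock t',t,(333,257,346,275),70),('rock s',s,(302,161,315,174),70),('pad t',t,(406,197,426,217),60),('pad s',s,(222,194,240,213),75),
  ('reset t',t,(305,254,327,269),150),('mode t',t,(287,252,302,268),150),('mem t',t,(270,250,285,266),150)]:
    print(nm,*cen(c,b,th))
P={'rock':((339.4,265.1),(308.1,167.9)),'reset':((315.4,261.9),(329.9,168.2)),'pad':((416.2,207.4),(231.1,203.1)),'ball':((441.9,220.9),(208.9,187.6)),
'mode':((294.1,259.9),(350.1,170.6)),'mem':((277.6,258.1),(366,171.9))}
for k,(a,b) in P.items(): print(k,*tri(t,a,s,b))
# case base z check: top panel corners (front low edge, back high edge) top view
def px(x,y,x0,y0): return ((x+.5)/4-.5+x0,(y+.5)/4-.5+y0)
for n,q in [('FL',(30,272)),('FR',(348,304)),('BR',(368,72)),('BL',(55,40))]:
    print(n,[onz(t,px(*q,260,205),z) for z in ((50,80)[n[0]=='B'],)])
# track: rods ends and tray
E
```

```text
rock t [339.2 265.3] [  2   2  10  13 109]
rock s [308.1 167.8] [ 2  3  9  9 66]
pad t [416.  207.5] [  4   4  13  14 150]
pad s [230.9 202.9] [  3   3  12  13 133]
reset t [315.8 262.2] [  0   2  22  13 229]
mode t [294.4 259.8] [  1   2  14  12 140]
mem t [277.7 258. ] [  1   3  14  11 133]
rock [426.3 -53.8  64.1] 0.004571146575665786
reset [435.1   5.3  72.1] 1.2045202342152785
pad [ 561.8 -243.3  111. ] 0.7755457769924562
ball [ 525.9 -297.6  127.3] 1.284851547102715
mode [441.   59.5  67.1] 0.47359997595901104
mem [446.2 101.8  66.5] 0.4180670928327325
FL [array([410.3, 130.8,  50. ])]
FR [array([387.3, -71.2,  50. ])]
BR [array([531. , -86.6,  80. ])]
BL [array([555.2, 110.5,  80. ])]
```

```bash
cat >> h.py <<'E'
def togo(s,X,yaw=None):
    """shift (in units) tool axes from state to tip target X; yaw=desired angle of tool y axis (mod pi)"""
    r=R.from_quat(s['orientation']); d=np.array(X)+[0,0,19]-s['ee_pos']
    o=r.inv().apply(d)/120
    if yaw is not None:
        y=r.apply([0,1,0]); a=yaw-np.arctan2(y[1],y[0]); a=(a+np.pi/2)%np.pi-np.pi/2; o=np.r_[o,-np.degrees(a)/45]
    return np.round(o,3)
E
cat > tg.py <<'E'
from h import *
t=load('top0');s=load('scene0')
pts=np.array([onz(t,(277.7,258.0),66)[:2],onz(t,(294.4,259.8),66)[:2],onz(t,(315.6,262.0),66)[:2],onz(t,(339.2,265.3),65)[:2]])
off=np.array([98,55,0,-60.])
A=np.c_[off,np.ones(4)];k=np.linalg.lstsq(A,pts,rcond=None)[0]
yv=k[0];yaw=np.arctan2(yv[1],yv[0]); ux=np.array([np.sin(yaw),-np.cos(yaw)])
reset=k[1]; rock=k[1]-60*yv/np.linalg.norm(yv)
pad=onz(t,(416.1,207.45),111)[:2]
tray=onz(t,(411,103),23)[:2]
E
python3 - <<'E'
from tg import *
from plant import bot
np.set_printoptions(precision=2,suppress=True)
print(pts,np.linalg.norm(yv),yaw,ux,pts-A@k); print('reset',reset,'rock',rock,'press',rock+12*ux*.98,'pad',pad)
for p in [(380+6,185+24)]:pass
# track dir: rear end of rods and tray centre
print('tray',tray,'dirpad->', np.degrees(np.arctan2(*(tray-pad)[::-1])))
tr=tri(t,(410,102),s,(221,335));print('tray tri',tr)
print(proj(s,[*rock,64]),proj(s,[*reset,66]),proj(s,[*pad,111]))
st=bot.read_state();print(togo(st,[*(rock+12*ux*.98),130],yaw))
E
```

```text
[[446.47 101.38]
 [441.29  59.13]
 [434.96   5.76]
 [425.85 -53.27]] 0.9864524346152641 1.439271021770936 [ 0.99 -0.13] [[-0.34  0.03]
 [ 0.04 -0.17]
 [ 0.83  0.24]
 [-0.52 -0.11]]
reset [434.13   5.51] rock [426.26 -53.97] press [437.92 -55.51] pad [ 561.7 -242.6]
tray [ 865.2  -261.47] dirpad-> -3.5580027515338934
tray tri (array([ 857.77, -254.16,   48.12]), np.float64(0.6162188891467532))
[308.03 167.9 ] [330.07 169.27] [231.54 203.04]
[-3.5  -3.45  0.74 -0.39]
```

Request:
play_rows(
  commands=[
    [0,-0.17,-0.17,0,0],
    [0,-0.35,-0.35,0,0],
    [0,-0.53,-0.53,0,0],
    [0,-0.7,-0.7,0,0],
    [0,-0.88,-0.86,0,0],
  ],
  squeeze=20,
)

```text
time_s: 0.52
ee_pos: [284.3, 358.7, 237.2]
orientation: [0.216, 0.976, -0.0, -0.0]
contact_force: [0.5, 0.5, 0.2]
gripper_width: 64.1
grasp_force: 0.0
```

Request:
play_rows(
  commands=[
    [0,-0.17,-0.17,0,0],
    [0,-0.35,-0.35,0,0],
    [0,-0.53,-0.53,0,0],
    [0,-0.7,-0.7,0,0],
    [0,-0.88,-0.86,0,0],
  ],
)

```text
time_s: 0.93
ee_pos: [336.4, 220.5, 237.4]
orientation: [0.217, 0.976, -0.0, -0.0]
contact_force: [0.4, -0.1, -0.2]
gripper_width: 31.0
grasp_force: 0.0
```

Request:
play_rows(
  commands=[
    [0,-0.17,-0.17,0,0],
    [0,-0.35,-0.35,0,0],
    [0,-0.53,-0.53,0,0],
    [0,-0.7,-0.7,0,0],
    [0,-0.88,-0.86,0,0],
  ],
)

```text
time_s: 1.35
ee_pos: [388.5, 82.4, 237.5]
orientation: [0.217, 0.976, -0.0, -0.0]
contact_force: [0.3, 0.3, 1.2]
gripper_width: 1.1
grasp_force: 0.0
```

Request:
play_rows(
  commands=[
    [0,-0.17,-0.17,0,-0.1],
    [0,-0.35,-0.35,0,-0.2],
    [0,-0.53,-0.53,0,-0.3],
    [0,-0.7,-0.7,0,-0.39],
    [0,-0.86,-0.86,0,-0.39],
  ],
)

```text
time_s: 1.77
ee_pos: [438.7, -55.0, 237.4]
orientation: [0.064, 0.998, 0.0, -0.0]
contact_force: [0.8, 0.8, -0.0]
gripper_width: 0.5
grasp_force: 0.0
```

```bash
cat > w.py <<'E'
from tg import *
from plant import bot
import sys
np.set_printoptions(precision=3,suppress=True)
st=bot.read_state();P={'rock':rock+12*ux*.98,'reset':reset,'pad':pad}[sys.argv[1]]
print(st['time_s'],st['ee_pos'],'tip z',st['ee_pos'][2]-19,'F',st['contact_force'],st['gripper_width'],togo(st,[*P,float(sys.argv[2])],yaw))
E
python3 w.py rock 90
```

```text
1.7667 [438.666 -54.972 237.371] tip z 218.37122170228758 F [ 0.845  0.841 -0.023] 0.46685246056415286 [ 0.005 -0.005  1.07   0.005]
```

Request:
play_rows(
  commands=[
    [0,0,0,0.25,0],
    [0,0,0,0.5,0],
    [0,0,0,0.75,0],
    [0,0,0,1,0],
    [0,0,0,1,0],
  ],
)

```text
time_s: 2.18
ee_pos: [434.6, -52.0, 112.8]
orientation: [0.065, 0.998, 0.002, -0.005]
contact_force: [-1.3, 0.5, -0.4]
gripper_width: 0.4
grasp_force: 0.0
```

Request:
play_rows(
  commands=[
    [0,0,0,0.05,0],
    [0,0,0,0.1,0],
    [0,0,0,0.14,0],
    [0,0,0,0.17,0],
    [0,0,0,0.17,0],
  ],
)

```text
time_s: 2.6
ee_pos: [438.8, -53.4, 97.5]
orientation: [0.065, 0.998, -0.0, 0.0]
contact_force: [0.3, 0.1, 0.6]
gripper_width: 0.4
grasp_force: 0.0
```

```bash
python3 w.py rock 66; python3 - <<'E'
from h import *
from plant import bot
c=bot.capture('scene');pickle.dump(c,open('pics/s1.pkl','wb'));cv2.imwrite('pics/s1.png',cv2.resize(c['img'][130:230,270:400,::-1],None,fx=5,fy=5,interpolation=cv2.INTER_CUBIC))
E
```

```text
2.6 [438.823 -53.364  97.494] tip z 78.4938907383208 F [0.29  0.123 0.558] 0.3939020912144194 [ 0.005 -0.019  0.104  0.001]
```

View pics/s1.png

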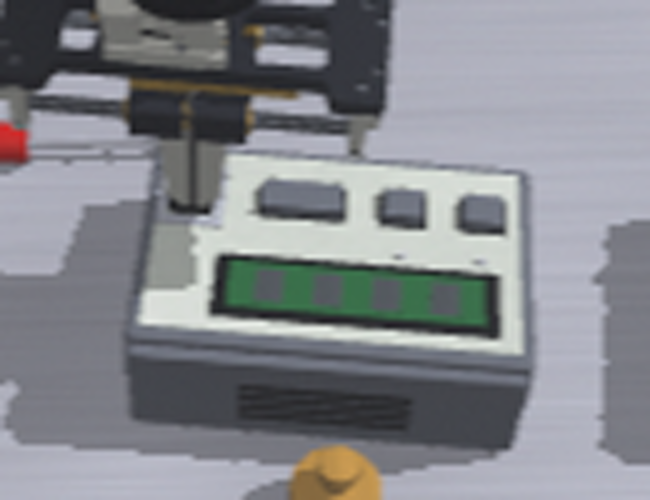

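The shut fingertips hover over the rocker at about (190,205) in the crop, clear of the reset key. I'll press down in small steps.

Request:
play_rows(
  commands=[
    [0,0,0,0.03,0],
    [0,0,0,0.05,0],
    [0,0,0,0.07,0],
    [0,0,0,0.08,0],
    [0,0,0,0.08,0],
  ],
)

```text
time_s: 3.07
ee_pos: [440.0, -53.7, 88.2]
orientation: [0.065, 0.998, -0.0, 0.001]
contact_force: [3.0, 1.4, 3.3]
gripper_width: 0.3
grasp_force: 1.7
```

Request:
play_rows(
  commands=[
    [0,0,0,0.007,0],
    [0,0,0,0.014,0],
    [0,0,0,0.02,0],
    [0,0,0,0.02,0],
    [0,0,0,0.02,0],
  ],
)

```text
time_s: 3.48
ee_pos: [440.3, -53.9, 86.6]
orientation: [0.065, 0.998, -0.0, 0.002]
contact_force: [4.0, 1.6, 9.8]
gripper_width: 0.9
grasp_force: 5.3
```

Request:
play_rows(
  commands=[
    [0,0,0,0.008,0],
    [0,0,0,0.016,0],
    [0,0,0,0.024,0],
    [0,0,0,0.024,0],
    [0,0,0,0.024,0],
  ],
)

```text
time_s: 3.9
ee_pos: [440.6, -53.9, 86.0]
orientation: [0.065, 0.998, -0.001, 0.003]
contact_force: [-4.6, 3.2, 36.3]
gripper_width: 0.3
grasp_force: 18.0
```

The force has risen to a stop, so I'll lift off, look, and work out the move to the reset key.

Request:
play_rows(
  commands=[
    [0,0,0,-0.05,0],
    [0,0,0,-0.15,0],
    [0,0,0,-0.25,0],
    [0,0,0,-0.25,0],
    [0,0,0,-0.25,0],
  ],
)

```text
time_s: 4.32
ee_pos: [438.2, -53.3, 112.2]
orientation: [0.065, 0.998, -0.0, -0.0]
contact_force: [0.6, -0.1, -1.4]
gripper_width: 0.6
grasp_force: 0.0
```

```bash
python3 w.py reset 78
```

```text
4.3167 [438.178 -53.321 112.215] tip z 93.2153501587327 F [ 0.587 -0.054 -1.384] 0.5895956552381569 [0.097 0.482 0.127 0.001]
```

Request:
play_rows(
  commands=[
    [0,0.03,0.15,0,0],
    [0,0.06,0.3,0,0],
    [0,0.09,0.48,0,0],
    [0,0.09,0.48,0,0],
    [0,0.09,0.48,0,0],
  ],
)

```text
time_s: 4.73
ee_pos: [434.4, 5.9, 111.3]
orientation: [0.064, 0.998, 0.0, -0.001]
contact_force: [-0.2, 0.2, 0.5]
gripper_width: 0.4
grasp_force: 0.0
```

```bash
python3 w.py reset 78; python3 - <<'E'
from h import *
from plant import bot
f=lambda i,a,b,c,d,k:cv2.resize(i[c:d,a:b,::-1],None,fx=k,fy=k,interpolation=cv2.INTER_CUBIC)
c=bot.capture('scene');cv2.imwrite('pics/s2.png',np.hstack([f(c['img'],285,365,145,215,5),f(load('scene0')['img'],285,365,145,215,5)]))
E
```

```text
4.7333 [434.359   5.876 111.347] tip z 92.34731708710291 F [-0.154  0.23   0.464] 0.4138252995269142 [ 0.001 -0.003  0.12   0.004]
```

View pics/s2.png

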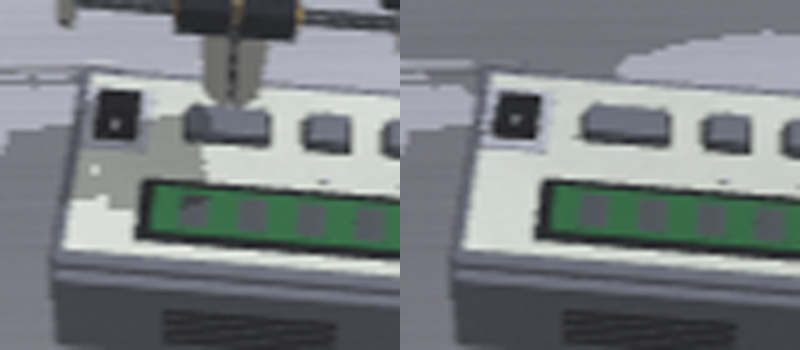

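The rocker at about (118,120) looks tipped: its white mark is lower than in the earlier picture. The fingers stand over the reset key at (230,115), so I'll press it.

Request:
play_rows(
  commands=[
    [0,0,0,0.06,0],
    [0,0,0,0.12,0],
    [0,0,0,0.17,0],
    [0,0,0,0.2,0],
    [0,0,0,0.2,0],
  ],
)

```text
time_s: 5.2
ee_pos: [434.8, 4.8, 87.3]
orientation: [0.066, 0.998, 0.0, -0.001]
contact_force: [-1.2, 0.1, 1.1]
gripper_width: 0.4
grasp_force: 0.7
```

Request:
play_rows(
  commands=[
    [0,0,0,0.01,0],
    [0,0,0,0.02,0],
    [0,0,0,0.03,0],
    [0,0,0,0.03,0],
    [0,0,0,0.03,0],
  ],
)

```text
time_s: 5.62
ee_pos: [435.5, 5.0, 85.0]
orientation: [0.065, 0.998, -0.0, 0.0]
contact_force: [-1.7, -2.2, 2.4]
gripper_width: 0.5
grasp_force: 1.4
```

Request:
play_rows(
  commands=[
    [0,0,0,0.01,0],
    [0,0,0,0.02,0],
    [0,0,0,0.025,0],
    [0,0,0,0.025,0],
    [0,0,0,0.025,0],
  ],
)

```text
time_s: 6.03
ee_pos: [435.9, 4.9, 83.1]
orientation: [0.065, 0.998, -0.0, 0.001]
contact_force: [-5.1, -1.5, 16.8]
gripper_width: 0.2
grasp_force: 8.4
```

Request:
play_rows(
  commands=[
    [0,0,0,0.005,0],
    [0,0,0,0.01,0],
    [0,0,0,0.015,0],
    [0,0,0,0.015,0],
    [0,0,0,0.015,0],
  ],
)

```text
time_s: 6.45
ee_pos: [436.0, 4.9, 82.7]
orientation: [0.065, 0.998, -0.0, 0.001]
contact_force: [-9.6, -0.7, 32.1]
gripper_width: 0.2
grasp_force: 16.0
```

The key is at its stop. I'll lift and go to the lever.

Request:
play_rows(
  commands=[
    [0,0,0,-0.05,0],
    [0,0,0,-0.25,0],
    [0,0,0,-0.5,0],
    [0,0,0,-0.8,0],
    [0,0,0,-0.95,0],
  ],
)

```text
time_s: 6.87
ee_pos: [436.8, 5.3, 197.3]
orientation: [0.065, 0.998, -0.0, 0.002]
contact_force: [1.1, 0.1, -0.3]
gripper_width: 0.6
grasp_force: 0.0
```

```bash
python3 w.py pad 125; python3 - <<'E'
from h import *
from plant import bot
f=lambda i,a,b,c,d,k:cv2.resize(i[c:d,a:b,::-1],None,fx=k,fy=k,interpolation=cv2.INTER_CUBIC)
c=bot.capture('scene');cv2.imwrite('pics/s3.png',np.hstack([f(c['img'],285,365,145,215,5),f(load('scene0')['img'],285,365,145,215,5)]))
E
```

```text
6.8667 [436.762   5.308 197.319] tip z 178.31876046807142 F [ 1.059  0.131 -0.251] 0.6327214251202727 [-1.299 -1.913  0.45   0.002]
```

View pics/s3.png

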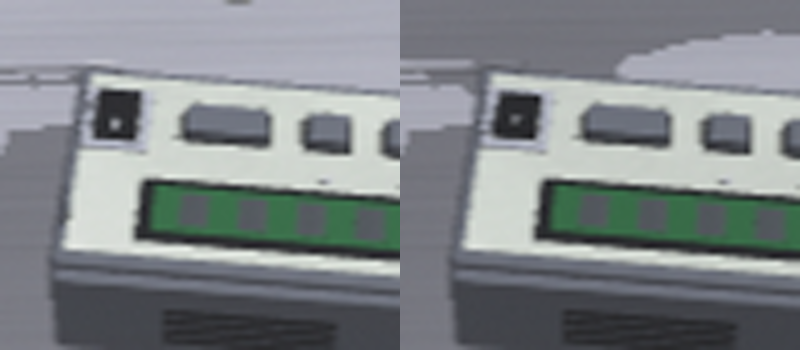

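The rocker's mark has moved (about (116,124)), showing it tipped, and the reset key has sprung back out. Now the lever pad.

Request:
play_rows(
  commands=[
    [0,-0.13,-0.2,0,0],
    [0,-0.26,-0.4,0,0],
    [0,-0.4,-0.6,0,0],
    [0,-0.53,-0.8,0,0],
    [0,-0.65,-0.95,0,0],
  ],
)

```text
time_s: 7.33
ee_pos: [498.4, -119.5, 193.2]
orientation: [0.065, 0.998, 0.0, 0.0]
contact_force: [-0.0, 0.4, -0.4]
gripper_width: 0.4
grasp_force: 0.0
```

Request:
play_rows(
  commands=[
    [0,-0.13,-0.2,0,0],
    [0,-0.26,-0.4,0,0],
    [0,-0.4,-0.6,0,0],
    [0,-0.53,-0.8,0,0],
    [0,-0.65,-0.96,0,0],
  ],
)

```text
time_s: 7.75
ee_pos: [560.8, -243.9, 192.8]
orientation: [0.066, 0.998, 0.0, -0.0]
contact_force: [0.9, 0.2, 0.4]
gripper_width: 0.4
grasp_force: 0.0
```

Request:
play_rows(
  commands=[
    [0,0,0,0.1,0],
    [0,0,0,0.2,0],
    [0,0,0,0.3,0],
    [0,0,0,0.4,0],
    [0,0,0,0.4,0],
  ],
)

```text
time_s: 8.17
ee_pos: [558.8, -241.1, 142.3]
orientation: [0.065, 0.998, 0.002, -0.002]
contact_force: [-0.7, -0.2, -0.4]
gripper_width: 0.6
grasp_force: 0.0
```

```bash
python3 w.py pad 88; python3 - <<'E'
from h import *
from plant import bot
f=lambda i,a,b,c,d,k:cv2.resize(i[c:d,a:b,::-1],None,fx=k,fy=k,interpolation=cv2.INTER_CUBIC)
c=bot.capture('scene');d=bot.capture('top');cv2.imwrite('pics/s4.png',np.hstack([f(c['img'],180,280,140,230,4),f(d['img'],370,470,175,265,4)]))
E
```

```text
8.1667 [ 558.767 -241.098  142.307] tip z 123.3067348486874 F [-0.722 -0.203 -0.4  ] 0.6402776065010706 [-0.027 -0.01   0.294  0.001]
```

View pics/s4.png

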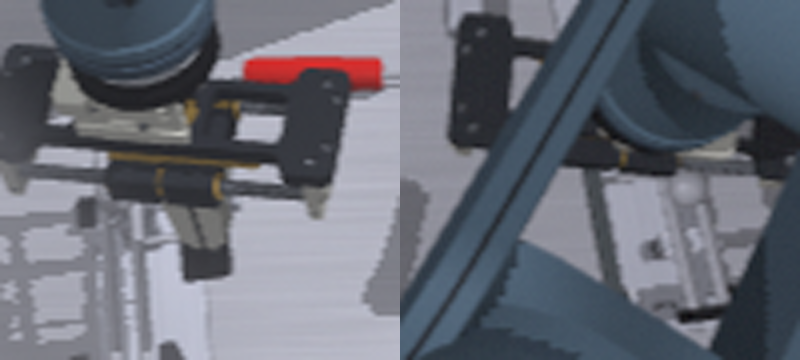

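The fingers stand over the pad (scene crop at (205,260)), clear of rods and ball. I'll press the lever.

Request:
play_rows(
  commands=[
    [0,-0.02,0,0.07,0],
    [0,-0.02,0,0.13,0],
    [0,-0.02,0,0.19,0],
    [0,-0.02,0,0.24,0],
    [0,-0.02,0,0.27,0],
  ],
)

```text
time_s: 8.68
ee_pos: [563.4, -243.0, 113.4]
orientation: [0.065, 0.998, -0.0, 0.001]
contact_force: [2.9, 0.7, 4.6]
gripper_width: 0.3
grasp_force: 2.0
```

Request:
play_rows(
  commands=[
    [0,0,0,0.01,0],
    [0,0,0,0.02,0],
    [0,0,0,0.03,0],
    [0,0,0,0.03,0],
    [0,0,0,0.03,0],
  ],
)

```text
time_s: 9.1
ee_pos: [563.1, -242.9, 110.4]
orientation: [0.065, 0.998, -0.0, 0.001]
contact_force: [3.7, -0.1, 3.5]
gripper_width: 0.2
grasp_force: 2.2
```

Request:
play_rows(
  commands=[
    [0,0,0,0.01,0],
    [0,0,0,0.02,0],
    [0,0,0,0.03,0],
    [0,0,0,0.03,0],
    [0,0,0,0.03,0],
  ],
)

```text
time_s: 9.52
ee_pos: [563.2, -243.1, 108.8]
orientation: [0.065, 0.998, -0.001, 0.001]
contact_force: [1.2, 1.5, 16.1]
gripper_width: 0.3
grasp_force: 7.9
```

Request:
play_rows(
  commands=[
    [0,0,0,0,0],
    [0,0,0,0,0],
    [0,0,0,0,0],
    [0,0,0,0,0],
    [0,0,0,0,0],
  ],
)

```text
time_s: 9.93
ee_pos: [563.2, -243.1, 108.8]
orientation: [0.065, 0.998, -0.001, 0.001]
contact_force: [0.7, 1.6, 16.0]
gripper_width: 0.6
grasp_force: 7.8
```

Request:
play_rows(
  commands=[
    [0,0,0,0,0],
    [0,0,0,0,0],
    [0,0,0,0,0],
    [0,0,0,0,0],
    [0,0,0,0,0],
  ],
)

```text
time_s: 10.35
ee_pos: [563.2, -243.1, 108.8]
orientation: [0.065, 0.998, -0.001, 0.001]
contact_force: [0.2, 1.3, 15.4]
gripper_width: 0.5
grasp_force: 7.8
```

Request:
play_rows(
  commands=[
    [0,0,0,0,0],
    [0,0,0,0,0],
    [0,0,0,0,0],
    [0,0,0,0,0],
    [0,0,0,0,0],
  ],
)

```text
time_s: 10.77
ee_pos: [563.2, -243.1, 108.8]
orientation: [0.065, 0.998, -0.001, 0.001]
contact_force: [1.6, 1.3, 15.4]
gripper_width: 0.6
grasp_force: 7.8
```

```bash
python3 - <<'E'
from h import *
from plant import bot
f=lambda i,a,b,c,d,k:cv2.resize(i[c:d,a:b,::-1],None,fx=k,fy=k,interpolation=cv2.INTER_CUBIC)
c=bot.capture('scene');d=bot.capture('top');cv2.imwrite('pics/s5.png',np.hstack([f(c['img'],170,270,170,370,3),f(d['img'],370,470,65,265,3)]))
E
```

```text
(no output)
```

View pics/s5.png

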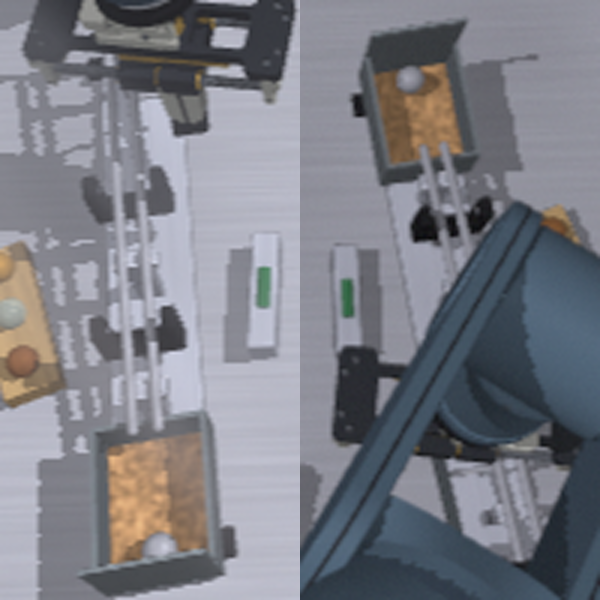

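The ball is in the tray (scene crop at (160,547)). I'll lift off the lever and let the ball come to rest.

Request:
play_rows(
  commands=[
    [0,0,0,-0.1,0],
    [0,0,0,-0.25,0],
    [0,0,0,-0.45,0],
    [0,0,0,-0.65,0],
    [0,0,0,-0.85,0],
  ],
)

```text
time_s: 11.28
ee_pos: [560.6, -241.9, 207.9]
orientation: [0.065, 0.998, 0.001, -0.003]
contact_force: [0.0, -0.2, -0.1]
gripper_width: 0.7
grasp_force: 0.0
```

Request:
play_rows(
  commands=[
    [0,0,0,0,0],
    [0,0,0,0,0],
    [0,0,0,0,0],
    [0,0,0,0,0],
    [0,0,0,0,0],
  ],
)

```text
time_s: 11.7
ee_pos: [561.6, -242.1, 206.4]
orientation: [0.065, 0.998, 0.001, -0.002]
contact_force: [-0.1, -1.6, -0.8]
gripper_width: 0.3
grasp_force: 0.0
```

Request:
play_rows(
  commands=[
    [0,0,0,0,0],
    [0,0,0,0,0],
    [0,0,0,0,0],
    [0,0,0,0,0],
    [0,0,0,0,0],
  ],
)

```text
time_s: 12.12
ee_pos: [562.6, -242.7, 208.3]
orientation: [0.065, 0.998, 0.0, -0.0]
contact_force: [1.2, -1.2, 0.0]
gripper_width: 0.4
grasp_force: 0.0
```

Request:
play_rows(
  commands=[
    [0,0,0,0,0],
    [0,0,0,0,0],
    [0,0,0,0,0],
    [0,0,0,0,0],
    [0,0,0,0,0],
  ],
)

```text
time_s: 12.53
ee_pos: [562.6, -242.7, 208.4]
orientation: [0.065, 0.998, -0.0, 0.0]
contact_force: [0.2, -0.1, -0.0]
gripper_width: 0.4
grasp_force: 0.0
```

Request:
play_rows(
  commands=[
    [0,0,0,0,0],
    [0,0,0,0,0],
    [0,0,0,0,0],
    [0,0,0,0,0],
    [0,0,0,0,0],
  ],
)

```text
time_s: 12.95
ee_pos: [562.6, -242.7, 208.4]
orientation: [0.065, 0.998, -0.0, 0.0]
contact_force: [0.8, 0.2, -0.6]
gripper_width: 0.1
grasp_force: 0.0
```

```bash
cat > l.py <<'E'
from h import *
from plant import bot
f=lambda i,a,b,c,d,k:cv2.resize(i[c:d,a:b,::-1],None,fx=k,fy=k,interpolation=cv2.INTER_CUBIC)
c=bot.capture('scene');pickle.dump(c,open('pics/e1.pkl','wb'));cv2.imwrite('pics/s6.png',f(c['img'],170,370,150,370,2.7))
E
python3 l.py
```

Request:
play_rows(
  commands=[
    [0,0,0,0,0],
    [0,0,0,0,0],
    [0,0,0,0,0],
    [0,0,0,0,0],
    [0,0,0,0,0],
  ],
)

```text
time_s: 13.42
ee_pos: [562.6, -242.7, 208.4]
orientation: [0.065, 0.998, 0.0, -0.0]
contact_force: [0.1, -0.7, 0.7]
gripper_width: -0.0
grasp_force: 0.0
```

```bash
python3 - <<'E'
from h import *
from plant import bot
a=load('e1')['img'][300:370,190:250].astype(int);b=bot.capture('scene')['img'][300:370,190:250].astype(int)
print(abs(a-b).max(),bot.read_state()['time_s'])
E
```

```text
2 13.4667
```

View pics/s6.png

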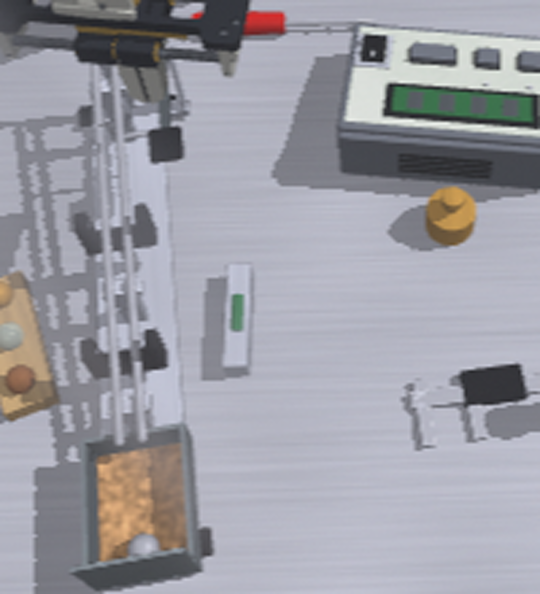

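The ball is at rest in the tray at (145,547), the lever pad is back up at (166,143), and the tool touches nothing. I'll hand the job in.

```bash
python3 -c "
from plant import bot
print(bot.finish_job())"
```

```text
the job is handed in; nothing more can be done
None
```

I handed in the timed run at 13.5 s: rocker and then reset key each pressed to a hard stop (about 36 N and 32 N), the lever held down for over a second and let go, and the ball at rest in the tray. The display showed no readable change, so "timer on" rests on the rocker reaching its stop and its mark having shifted in the pictures.

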